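# Roll the belt pulley into its bay under the low shelf

## Task

Roll the toothed belt pulley on its rim into the bay under the low shelf: over the half-round sill and home between the sill and the end stop, and leave it standing upright there. Roll it the whole way with its rim on the bench: do not carry it, do not drag it without turning, and never let it fall flat. Do not disturb the other things on the bench.

Things in the scene. Friction and masses are not known exactly. Their poses are not given: they have to be found in the camera images.
- pulley: Loose aluminium toothed belt pulley standing on its rim: disc 120 mm over 32 flat-topped teeth, 36 mm wide, 0.4 to 0.8 kg, flat side faces (grip across these near the rim). Origin at the disc's centre, 60 mm up; y = axle (level); it rolls along the level line across y. Left at rest it stands and stays put; given a shove it rolls on; leaned over 15 degrees it topples.
- pulley_hole (a point): Centre of the 12 mm dark balance hole seen on both side faces, 42 mm from the pulley's centre along its z; straight above the centre at the start, it goes round as the pulley rolls. Note: fingers pushing the rim at or above axle height can jam on it; leaning back and bearing on it below the axle they let it turn, as does a pinch across the faces that travels round with the rim.
- bay: Fixed low plywood shelf over a roll-in bay. Origin on the bench (z = 0) under the centre of the parked pulley; x level, pointing into the bay (the rolling direction), y left. The lane floor is the bench. Kerbs 10 mm high, 52 mm apart inside, run along it from x = -90 to 60 mm and flare out before that to about 82 mm apart at x = -127 mm.
- bay_sill (a point): Top of the sill, a half-round strip across the lane, 5 mm high and 15 mm wide, at x = -27.5 mm in the bay's frame. The rolling pulley first touches it with its centre at bay x = -53 mm, and drops down behind it.
- bay_stop (a point): Middle of the top edge of the end stop's face, an upright plate 75 mm high across the lane at bay x = 62 mm. Between stop and sill the pulley's centre has bay x = -2 to 2 mm.
- bay_edge (a point): Middle of the lower front edge of the shelf board, 150 mm above the bench at bay x = -50 mm. Board: 18 mm thick, bay x = -50 to 74 mm, y = -75 to 75 mm, a 50 mm high box fixed on it, legs at y = -66 and 66 mm from x = 2 mm on. An upright gripper strikes this edge before the pulley is home: lean the tool 25 to 45 degrees, hand towards -x.
- sanding_block: Bystander, leave alone: brown-topped sanding block 66 x 112 x 31 mm. Origin at the centre of its underside.
- tape_roll: Bystander, leave alone: roll of masking tape lying flat, 99 mm across, 24 mm high. Origin at the centre of its underside.
- try_square: Bystander, leave alone: try square lying flat, 110 x 158 x 18 mm. Origin at the centre of its underside.
- glue_bottle: Bystander, leave alone: standing white glue bottle 58 mm across, 175 mm tall. Origin at the centre of its underside.
Mind the look-alikes: they are no part of the job. There is more than one size of the pulley; the one meant has the size given above.

How it is judged:
By the outcome, as a careful person would: the job done as asked, in the order asked, and still so for the second after the job is handed in, with the robot touching nothing.
It also fails if it takes over 72 s, if anything falls off the work surface, if the arm or the gripper's body presses on something with over 40 N, if the wrist force passes 120 N, or if a joint passes its speed limit or range.

## Robot

A 6-joint arm with a two-finger parallel gripper is mounted at the origin on a cart in front of the work surface, level with it; the furniture and walls round the work are solid. World frame = base frame: x ahead of the robot, y to its left, z up, the work surface at z = 0. Lengths are in m, angles in degrees, forces in N, time in s.
With the tool pointing down it reaches from about 0.3 to 0.75 m from the base axis. Payload 8.5 kg.
Tool frame: the origin (TCP) lies on the centre line of the jaws, within the pads' length; the fingertips stand 17 mm ahead of it and the grasp point (between the pads) lies 2 mm behind it (env.tcp_to_tips is the distance from the TCP to the fingertips, in m); z points along the fingers, y is the line along which they close (so a half turn about z gives the same grasp; the last joint's range is limited). The gripper opens to 85 mm and grips with 20 to 120 N. Pads are 22 mm wide; open, the fingers measure 114 mm over their backs; the gripper's body (76 mm by 85 mm) begins 54 mm behind the grasp point. The pads swing forward as they close: fully open they stand 13 mm farther back than shut.
Start: joints at [-77.424, 21.807, 74.336, -0, 83.858, -12.336], TCP at [0.232, -0.499, 0.248] pointing down, gripper open.
Joint ranges: [-178.18, 178.18], [-50.72, 133.34], [12.68, 142.11], [-81.47, 261.47], [9.98, 163.14], [-165.26, 165.26]. Speed limits (degrees/s): [136.94, 136.94, 180, 180, 180, 180].

## Interface

Orientations are given as a 3x3 rotation matrix whose columns are the frame's x, y, z axes.
In Python, from rig import env gives the robot as it stands. The module is installed in compiled form; this text tells all that it offers.
- The arm moves only by the shell command python3 -m pendant 'ROWS' [FORCE]. ROWS is JSON, a list of rows, each a list of 7 numbers: the opening, from 0 (shut) to 1 (fully open), then the shift along the tool's x, y, z in m, then the turn, a rotation vector about the tool's x, y, z in rad. A call has 1 to 5 rows; each row is the pose to reach, as a shift and turn from the pose commanded when the call began, along the tool's axes at that moment; what a row does not reach only later rows make up. A row lasts 1/8 s, in which the tool goes at most 62.5 mm and 10.7 degrees, less where a joint would pass 70% of its speed; a pose out of reach is approached as far as the arm can. A call with a gripper value outside its range is refused whole. The fingers move at their own pace and stop on an object; FORCE is the grip in N (left out, the last holds). Time passes only in rows, so rows that repeat a pose let the fingers close. It gives the time, the measured TCP pose, the force, the opening and the grip force at its end, in the units of the state.
- env.observe(): the state, without advancing time (a new reading comes with each control period).
- env.get_image(name): name is "side" or "top" or "wrist"; returns a dict with "image" (400x640x3 uint8, blue, green, red), "fx", "fy", "cx", "cy" (pixels), "pose" (4x4, takes a point from camera to world coordinates). Camera axes: x right, y up, looking along -z (the intrinsics and any distortion apply to the point x, -y, -z); pixel columns grow to the right and rows downward; lengths in m; the calibration is good to about 2 mm. A picture is of the moment at which its call begins. There is no depth.
- env.close_job(): hands the job in; it is judged then, once.
Trained networks look in the newest picture that a camera, given by its name, has taken for a name from the list of things; names that differ only in an ending like _2 or _b are one class to them, and where a whole thing is asked for, a point or a joint stands for the part that bears it (a point fixed in the world has none). Each returns a list of dicts, best first, with "conf" (0 to 1); they miss things now and then, are a little off and sometimes report something else, mostly with a low value. They report only what shows in the picture. A call takes as long as a camera call. They do not tell look-alikes from the thing itself.
- env.find_in(camera, thing): "bbox" ([centre column, centre row, width, height] in pixels, round what is visible of it).
- env.trace(camera, thing): "mask" (400x640 bool, what is visible of it) and "bbox" ([centre column, centre row, width, height] in pixels, round what is visible of it).
- env.tip_of(camera, thing): "centre" ([column, row] in pixels: a listed point, or the origin of a listed thing).
The state is a dict: "time_s": time; "q": joint angles; "qvel": joint speeds; "joint_efforts": joint torques, N m; "position": TCP position; "tool_rot": TCP orientation; "ft_force": force on the tool from outside, world axes, zero at the start; "wrist_torque": the same for the moment, N m; "grip_width": finger opening in m; "gripper_force": force on a finger pad.
Only numpy, scipy, OpenCV 4.12 (cv2) and the standard library are available. Lean on these libraries where they do the work, as an engineer would, in place of code of your own. Each camera call takes 0.05 s, during which the arm holds its last target. There are 200 camera calls.

## Working session

There is one attempt and no reset: what is moved stays moved. The work goes in short steps, Python scripts to look and compute and a shell command to move; the robot and the scene stay as the last step left them, time stands still between calls to the robot, and variables do not carry over. Pictures are saved under pics/ and viewed, at most 11 in all, crops included, and the job is handed in when it is done.

```bash
mkdir -p pics; cat > h.py <<'E'
from rig import env
import numpy as np, cv2
def ray(im,px):
    d=np.array([(px[0]-im["cx"])/im["fx"],-(px[1]-im["cy"])/im["fy"],-1.0])
    P=np.array(im["pose"]); return P[:3,3],P[:3,:3]@d
def atz(im,px,z):
    o,d=ray(im,px); return o+d*(z-o[2])/d[2]
def tri(obs):
    A=np.zeros((3,3));b=np.zeros(3)
    for im,px in obs:
        o,d=ray(im,px);d=d/np.linalg.norm(d);M=np.eye(3)-np.outer(d,d);A+=M;b+=M@o
    p=np.linalg.solve(A,b); return p
def proj(im,p):
    P=np.array(im["pose"]); c=P[:3,:3].T@(np.asarray(p)-P[:3,3])
    return [im["cx"]+im["fx"]*c[0]/-c[2], im["cy"]-im["fy"]*c[1]/-c[2]]
E
python3 - <<'E'
from h import *
ims={}
for c in ["side","top"]:
    im=env.get_image(c); cv2.imwrite(f"pics/{c}0.png",im["image"]); 
    print(c,{k:v for k,v in im.items() if k!="image"})
    for t in ["pulley","pulley_hole","bay","bay_sill","bay_stop","bay_edge","sanding_block","tape_roll","try_square","glue_bottle"]:
        r=env.tip_of(c,t)
        zz={"pulley":.06,"pulley_hole":.102,"bay":0,"bay_sill":.005,"bay_stop":.075,"bay_edge":.15}.get(t,0)
        print(t,[(np.round(a["centre"]).tolist(),round(a["conf"],2),np.round(atz(im,a["centre"],zz),3).tolist()) for a in r[:3]])
E
```

```text
side {'fx': 374.5806190207064, 'fy': 374.5806190207064, 'cx': 322.55769541200334, 'cy': 199.83251755580613, 'pose': array([[ 0.99217711,  0.06895747, -0.10406464,  0.40427704],
       [-0.12458819,  0.4942233 , -0.86036104, -0.76306222],
       [-0.00789715,  0.86659575,  0.49894833,  0.64256242],
       [ 0.        ,  0.        ,  0.        ,  1.        ]])}
pulley [([342.0, 166.0], 0.64, [0.628, 0.483, 0.06]), ([317.0, 222.0], 0.59, [0.495, 0.121, 0.06])]
pulley_hole [([318.0, 214.0], 0.6, [0.494, 0.092, 0.102]), ([339.0, 160.0], 0.6, [0.61, 0.445, 0.102])]
bay [([341.0, 208.0], 0.58, [0.593, 0.285, 0.0])]
bay_sill [([339.0, 214.0], 0.6, [0.577, 0.236, 0.005])]
bay_stop [([346.0, 180.0], 0.58, [0.616, 0.333, 0.075])]
bay_edge [([339.0, 174.0], 0.98, [0.575, 0.231, 0.15])]
sanding_block [([284.0, 216.0], 0.98, [0.403, 0.257, 0.0]), ([337.0, 212.0], 0.55, [0.574, 0.261, 0.0])]
tape_roll [([319.0, 297.0], 0.81, [0.472, -0.111, 0.0])]
try_square [([317.0, 213.0], 0.71, [0.508, 0.262, 0.0]), ([278.0, 190.0], 0.56, [0.386, 0.435, 0.0])]
glue_bottle [([380.0, 248.0], 0.76, [0.665, 0.054, 
[... 414 characters left out ...]
 0.06]), ([214.0, 220.0], 0.72, [0.623, 0.488, 0.06])]
pulley_hole [([349.0, 197.0], 0.96, [0.496, 0.108, 0.102]), ([210.0, 216.0], 0.91, [0.612, 0.494, 0.102]), ([319.0, 259.0], 0.21, [0.355, 0.274, 0.102])]
bay [([278.0, 213.0], 0.56, [0.595, 0.3, 0.0])]
bay_sill [([287.0, 208.0], 0.95, [0.598, 0.269, 0.005])]
bay_stop [([411.0, 196.0], 0.59, [0.43, -0.071, 0.075])]
bay_edge [([298.0, 184.0], 0.61, [0.571, 0.237, 0.15])]
sanding_block [([316.0, 260.0], 0.62, [0.4, 0.263, 0.0])]
tape_roll [([349.0, 204.0], 0.72, [0.527, 0.083, 0.0]), ([409.0, 196.0], 0.62, [0.47, -0.105, 0.0])]
try_square [([257.0, 288.0], 0.55, [0.393, 0.451, 0.0])]
glue_bottle [([330.0, 171.0], 0.97, [0.671, 0.079, 0.0])]
```

```bash
python3 - <<'E'
import cv2
a=cv2.imread("pics/side0.png")[120:340,200:460];cv2.imwrite("pics/s1.png",cv2.resize(a,None,fx=3,fy=2.7))
a=cv2.imread("pics/top0.png")[120:320,180:440];cv2.imwrite("pics/t1.png",cv2.resize(a,None,fx=3,fy=3))
E
```

```text
(no output)
```

View pics/s1.png

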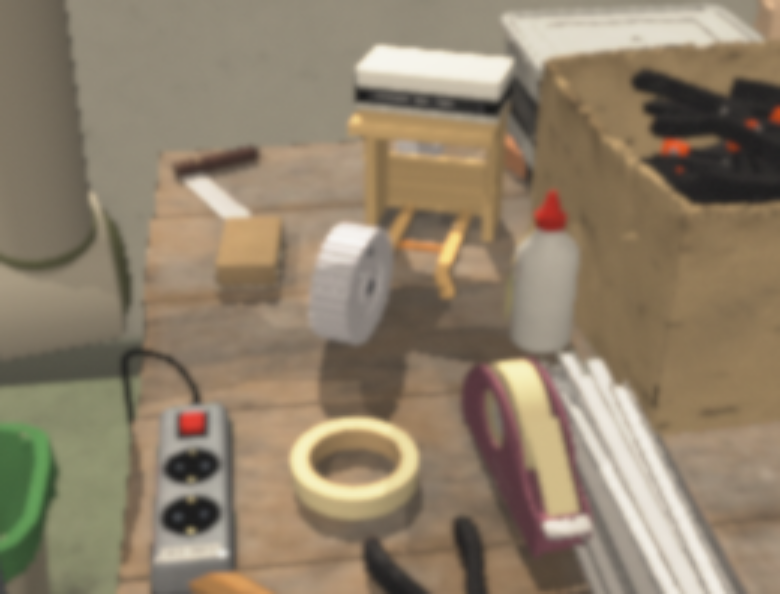

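View pics/t1.png

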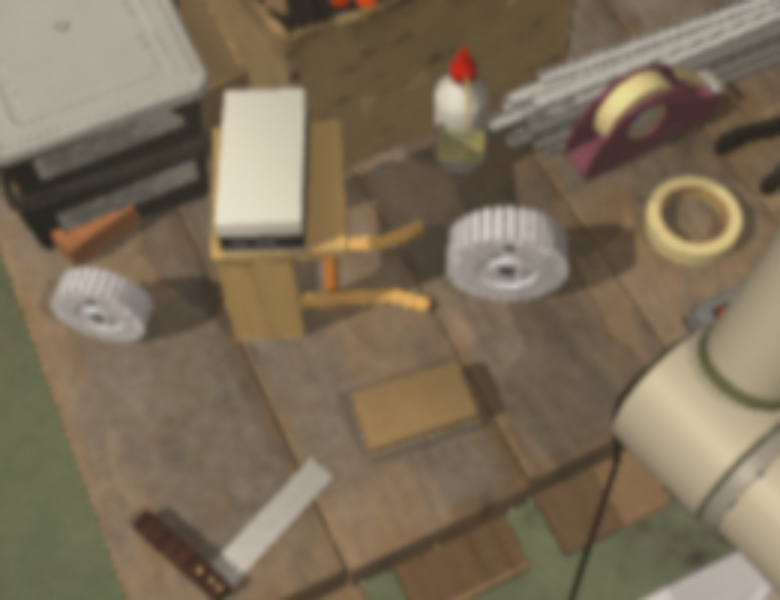

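The side view shows the 120 mm pulley near (317,225), with the bay behind it at about (340,200). The smaller pulley look-alike is behind the bay, at top-view (214,220). In the top view the kerb flare tips are near (321,196) and (323,221). Next I fit the pulley's yaw to its silhouette.

```bash
cat > fit.py <<'E'
from h import *
from scipy.optimize import minimize
def sil(im,x,y,yaw,R=.06,w=.018):
    t=np.linspace(0,2*np.pi,60); a=np.array([-np.sin(yaw),np.cos(yaw),0]); f=np.array([np.cos(yaw),np.sin(yaw),0])
    pts=[np.array([x,y,R])+s*w*a+R*(np.cos(u)*f+np.sin(u)*np.array([0,0,1])) for s in(-1,1) for u in t]
    p=np.array([proj(im,q) for q in pts])*8
    m=np.zeros((3200//1,5120),np.uint8); cv2.fillConvexPoly(m,cv2.convexHull(p.astype(np.int32)),1)
    return cv2.resize(m.astype(np.float32),(640,400),interpolation=cv2.INTER_AREA)
def fit(views,x0,yaws):
    best=None
    def cost(v):
        c=0
        for im,mk in views:
            s=sil(im,v[0],v[1],v[2]); c+=np.abs(s-mk).sum()/mk.sum()
        return c
    for y in yaws:
        r=minimize(cost,[*x0,y],method="Nelder-Mead",options=dict(initial_simplex=[[x0[0],x0[1],y],[x0[0]+.01,x0[1],y],[x0[0],x0[1]+.01,y],[x0[0],x0[1],y+.2]],maxiter=60))
        print(np.round(r.x,4),np.degrees(r.x[2]).round(1),round(r.fun,3))
E
python3 - <<'E'
from fit import *
V=[];I={}
for c,px in [("side",(317,222)),("top",(348,202))]:
    im=env.get_image(c);I[c]=im
    r=[a for a in env.trace(c,"pulley") if np.hypot(a["bbox"][0]-px[0],a["bbox"][1]-px[1])<15]
    print(c,[(a["bbox"],a["conf"]) for a in r]); V.append((im,r[0]["mask"].astype(float)))
fit(V,(.498,.11),[.7,1.1,1.5])
for v in V: fit([v],(.498,.11),[1.1])
im=I["top"]
t=[atz(im,p,.01) for p in [(320.7,196),(323.3,221),(305,201),(306.7,217.3)]]
print(np.round(t,3)); a=(t[0]+t[1])/2;b=(t[2]+t[3])/2;print(a,b,np.degrees(np.arctan2(*(b-a)[1::-1])))
a=tri([(I["side"],env.tip_of("side","bay_edge")[0]["centre"]),(im,env.tip_of("top","bay_edge")[0]["centre"])]);print("edge",a)
print("sill",tri([(I["side"],env.tip_of("side","bay_sill")[0]["centre"]),(im,env.tip_of("top","bay_sill")[0]["centre"])]))
print(env.observe()["tool_rot"])
E
```

```text
side [([316.3, 225.4, 30.0, 46.8], 0.67)]
top [([349.8, 206.4, 40.9, 34.3], 0.88)]
[0.493  0.1067 1.0837] 62.1 0.104
[0.4931 0.1067 1.0906] 62.5 0.103
[0.4912 0.1067 1.6405] 94.0 0.577
[0.4941 0.106  1.0864] 62.2 0.045
[0.4914 0.1075 1.0504] 60.2 0.029
[[0.589 0.154 0.01 ]
 [0.502 0.188 0.01 ]
 [0.594 0.208 0.01 ]
 [0.537 0.228 0.01 ]]
[0.54553671 0.17126945 0.01      ] [0.5653493  0.21798868 0.01      ] 67.01927270799696
edge [0.56676666 0.23248075 0.16004365]
sill [0.58515169 0.25437215 0.01085432]
[[ 9.06935466e-01  4.21269581e-01 -3.14837099e-07]
 [ 4.21269581e-01 -9.06935466e-01  3.63057023e-05]
 [ 1.50089511e-05 -3.30595604e-05 -9.99999999e-01]]
```

```bash
python3 -m pendant '[[1,0.045,-0.04,0,0,0,-0.06],[1,0.09,-0.08,0,0,0,-0.12],[1,0.135,-0.12,0,0,0,-0.18],[1,0.18,-0.16,0,0,0,-0.24],[1,0.225,-0.2,0,0,0,-0.32]]'; cat > goto.py <<'E'
# print shift+turn (tool axes) from present pose to a target TCP position, heading, lean back
import sys
from h import *
from scipy.spatial.transform import Rotation as Ro
def Rt(head,lean):  # lean>0: hand back (deg)
    h=np.radians(head); f=np.array([np.cos(h),np.sin(h),0]); y=np.array([np.sin(h),-np.cos(h),0]); l=np.radians(lean)
    z=np.array([0,0,-1])*np.cos(l)+f*np.sin(l); return np.c_[np.cross(y,z),y,z]
def to(p,head,lean):
    s=env.observe(); R=np.array(s["tool_rot"])
    print("now",np.round(s["position"],4),"F",np.round(s["ft_force"],1),"t",s["time_s"])
    print("shift",np.round(R.T@(np.asarray(p)-s["position"]),4),"turn",np.round(Ro.from_matrix(R.T@Rt(head,lean)).as_rotvec(),4))
if __name__=="__main__":
    v=list(map(float,sys.argv[1:])); to(v[:3],v[3],v[4])
E
python3 goto.py .45 .02 .25 62 15
```

```text
time_s: 2.12
position: [0.3519, -0.2209, 0.2485]
tool_rot: [[0.727, 0.687, 0.001], [0.687, -0.727, -0.0], [0.0, 0.001, -1.0]]
ft_force: [0.4, 0.6, 0.3]
grip_width: 0.0857
gripper_force: 0.0
now [ 0.3519 -0.2209  0.2485] F [0.4 0.6 0.3] t 2.125
shift [ 0.2367 -0.1078 -0.0015] turn [ 0.0433  0.2595 -0.3235]
```

```bash
python3 -m pendant '[[1,0.047,-0.022,0,0.008,0.052,-0.065],[1,0.095,-0.043,0,0.017,0.104,-0.13],[1,0.142,-0.065,0,0.026,0.156,-0.194],[1,0.19,-0.086,0,0.035,0.208,-0.26],[1,0.237,-0.108,-0.0015,0.043,0.26,-0.3235]]'; python3 - <<'E'
from h import *
im=env.get_image("wrist");cv2.imwrite("pics/w1.png",im["image"])
np.savez("w1.npz",**im)
for t,z in [("pulley",.06),("pulley_hole",.102),("bay_sill",.005),("bay_edge",.15),("bay_stop",.075),("bay",0)]:
    print(t,[(np.round(a["centre"]).tolist(),round(a["conf"],2),np.round(atz(im,a["centre"],z),3).tolist()) for a in env.tip_of("wrist",t)[:2]])
from fit import fit
r=env.trace("wrist","pulley");print([(a["bbox"],a["conf"]) for a in r])
if r: fit([(im,r[0]["mask"].astype(float))],(.493,.107),[1.08])
E
```

```text
time_s: 2.75
position: [0.4506, 0.0201, 0.25]
tool_rot: [[0.453, 0.883, 0.123], [0.852, -0.469, 0.23], [0.261, 0.0, -0.965]]
ft_force: [0.5, -0.5, 0.4]
grip_width: 0.0853
gripper_force: 0.0
pulley [([312.0, 134.0], 0.8, [0.495, 0.109, 0.06])]
pulley_hole [([313.0, 125.0], 0.76, [0.497, 0.11, 0.102])]
bay_sill []
bay_edge []
bay_stop []
bay []
[([314.4, 129.3, 40.5, 120.3], 0.7)]
[0.4945 0.1085 1.0684] 61.2 0.019
```

View pics/w1.png

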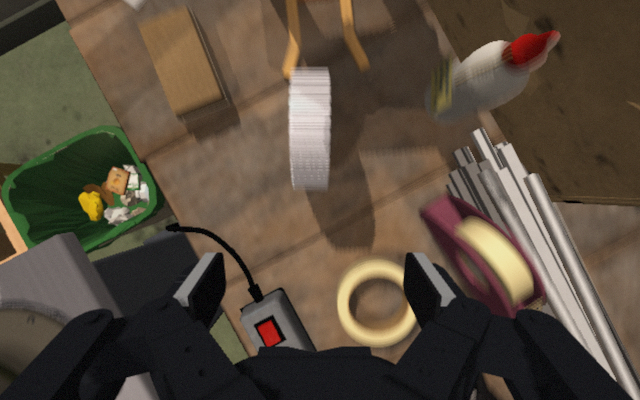

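The pulley is at (310,128) and nearly in line with the jaws. The kerb flare tips at (288,72) and (362,66) sit slightly to its right.

```bash
python3 - <<'E'
from h import *
im=np.load("w1.npz")
for p in [(288,74),(364,66),(298,38),(349,22),(294,2),(343,2)]:
    print(p,np.round(atz(im,p,.01),4))
a=cv2.resize(im["image"][0:200,240:420],None,fx=4,fy=3);cv2.imwrite("pics/w1c.png",a)
E
python3 goto.py .473 .069 .15 61 40
```

```text
(288, 74) [0.5076 0.1965 0.01  ]
(364, 66) [0.595  0.1611 0.01  ]
(298, 38) [0.5391 0.2293 0.01  ]
(349, 22) [0.6035 0.217  0.01  ]
(294, 2) [0.5552 0.27   0.01  ]
(343, 2) [0.6083 0.2418 0.01  ]
now [0.45   0.0176 0.2499] F [ 0.2  0.7 -1.1] t 3.15
shift [ 0.0284 -0.0041  0.111 ] turn [-0.0067  0.4361  0.0124]
```

View pics/w1c.png

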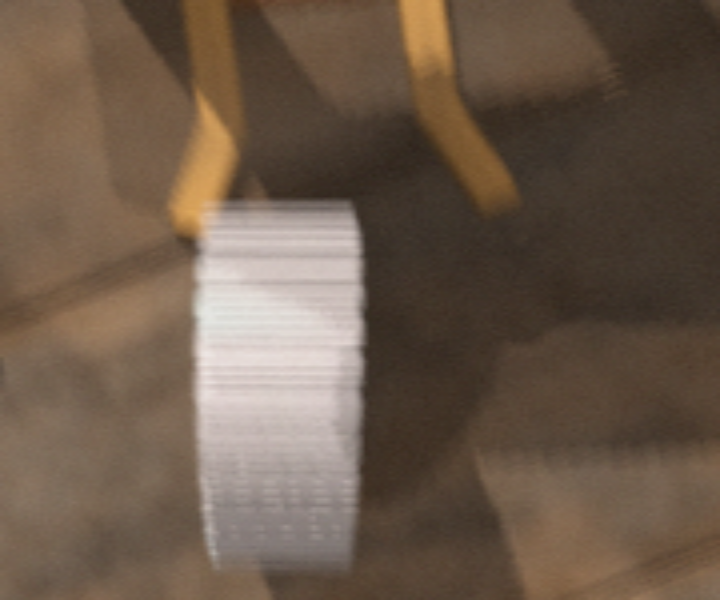

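```bash
python3 - <<'E'
from h import *
im=np.load("w1.npz")
m=[(atz(im,a,.01)+atz(im,b,.01))[:2]/2 for a,b in [((285,73),(365,70)),((300.7,50),(346,37)),((298.7,0),(340,0))]]
print(np.round(m,4)); d=m[2]-m[0]; print(np.degrees(np.arctan2(d[1],d[0])))
E
python3 goto.py .455 .0367 .158 61.2 40
```

```text
[[0.5494 0.1778]
 [0.5635 0.2088]
 [0.5838 0.2575]]
66.65011107881351
now [0.45   0.0176 0.2499] F [ 0.2  0.7 -1.1] t 3.15
shift [-0.0052 -0.0047  0.0937] turn [-0.005   0.4361  0.0092]
```

```bash
python3 -m pendant '[[1,0,-0.001,0.025,0,0.11,0],[1,-0.002,-0.002,0.045,0,0.22,0],[1,-0.004,-0.004,0.07,0,0.33,0.005],[1,-0.005,-0.0047,0.0937,-0.005,0.436,0.009],[1,-0.005,-0.0047,0.0937,-0.005,0.436,0.009]]'; python3 - <<'E'
from fit import *
im=env.get_image("wrist");cv2.imwrite("pics/w2.png",im["image"])
r=env.trace("wrist","pulley");print([(a["bbox"],a["conf"]) for a in r])
if r: fit([(im,r[0]["mask"].astype(float))],(.4945,.108),[1.07])
E
python3 goto.py .4796 .0815 .0968 61.2 40
```

```text
time_s: 3.78
position: [0.4544, 0.0369, 0.1568]
tool_rot: [[0.373, 0.876, 0.307], [0.67, -0.483, 0.564], [0.642, -0.005, -0.766]]
ft_force: [-0.6, 0.5, 0.2]
grip_width: 0.0856
gripper_force: 0.0
[([317.4, 196.3, 55.5, 146.1], 0.82), ([530.2, 115.2, 173.1, 163.2], 0.65)]
[0.4941 0.1086 1.0708] 61.3 0.019
now [0.4555 0.037  0.1586] F [ 0.2 -0.7  0.3] t 3.875
shift [-0.0009 -0.0003  0.0799] turn [-0.0003  0.0016  0.0011]
```

View pics/w2.png

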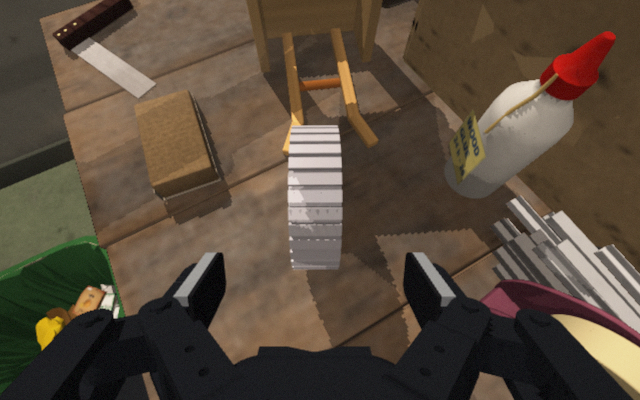

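The pulley is centred between the jaws at (316,196). The bay mouth is ahead and slightly right, with the sill near (320,85). I move in and pinch gently.

```bash
python3 -m pendant '[[1,0,0,0.025,0,0,0],[1,0,0,0.05,0,0,0],[1,0,0,0.07,0,0,0],[1,0,0,0.08,0,0,0],[0.6,0,0,0.08,0,0,0]]' 25 && python3 -m pendant '[[0.48,0,0,0,0,0,0],[0.4,0,0,0,0,0,0],[0.3,0,0,0,0,0,0],[0.2,0,0,0,0,0,0],[0.2,0,0,0,0,0,0]]' 25
cat > plan.py <<'E'
# roll plan: cx cy | n rows, step deg of roll, headings change per row list, dz per row
import sys,json
from h import *
from scipy.spatial.transform import Rotation as Ro
def plan(c,head,R0,p0,roll,dhead,dz=0.0):
    """roll,dhead: per-row increments (deg). prints rows rel. to R0,p0"""
    c=np.array([c[0],c[1],.06]);rel=R0.T@(c-p0); R=R0.copy()
    for a,(r,d) in enumerate(zip(roll,dhead)):
        h=np.radians(head+d/2); f=np.array([np.cos(h),np.sin(h),0]); c=c+.06*np.radians(r)*f
        left=np.array([-f[1],f[0],0])
        R=Ro.from_rotvec(np.radians(r)*left).as_matrix()@Ro.from_rotvec([0,0,np.radians(d)]).as_matrix()@R
        head+=d; p=c-R@rel+np.array([0,0,dz*(a+1)])
        print([round(float(x),4) for x in R0.T@(p-p0)],[round(float(x),3) for x in Ro.from_matrix(R0.T@R).as_rotvec()])
    z=R[:,2]; print("end centre",np.round(c[:2],4),"head",round(head,1),"lean",np.degrees(np.arctan2(z[0]*np.cos(np.radians(head))+z[1]*np.sin(np.radians(head)),-z[2])).round(1))
    return c,head
E
python3 - <<'E'
from plan import *
s=env.observe();print(np.round(s["position"],4),s["grip_width"],s["gripper_force"],np.round(s["ft_force"],1),s["time_s"])
R=np.array(s["tool_rot"]);print(np.round(R,3)); h=np.degrees(np.arctan2(-R[0,1]*-1,-R[1,1]))
y=R[:,1];h=np.degrees(np.arctan2(y[0],-y[1]));print(h)
plan((.4941,.1086),h,R,np.array(s["position"]),[5]*5,[-3]*5)
E
```

```text
time_s: 4.5
position: [0.4801, 0.0831, 0.0973]
tool_rot: [[0.366, 0.878, 0.309], [0.673, -0.479, 0.564], [0.643, 0.001, -0.766]]
ft_force: [0.2, -0.4, -0.1]
grip_width: 0.0698
gripper_force: 0.0
time_s: 5.12
position: [0.48, 0.0826, 0.0974]
tool_rot: [[0.367, 0.877, 0.31], [0.672, -0.48, 0.564], [0.643, 0.001, -0.766]]
ft_force: [-3.6, -2.3, 6.7]
grip_width: 0.0358
gripper_force: 25.3
[0.48   0.0826 0.0974] 0.03579753753766657 25.331992208321026 [-3.6 -2.3  6.7] 5.125
[[ 0.367  0.877  0.31 ]
 [ 0.672 -0.48   0.564]
 [ 0.643  0.001 -0.766]]
61.28542556280912
[0.0082, -0.0013, 0.0037] [-0.034, -0.087, 0.04]
[0.0164, -0.002, 0.0078] [-0.064, -0.175, 0.083]
[0.0245, -0.002, 0.0122] [-0.09, -0.262, 0.128]
[0.0324, -0.0013, 0.017] [-0.112, -0.349, 0.176]
[0.0402, 0.0001, 0.022] [-0.13, -0.435, 0.226]
end centre [0.5095 0.1297] head 46.3 lean 15.1
```

```bash
python3 -m pendant '[[0.2,0.008,-0.0013,0.0037,-0.034,-0.087,0.04],[0.2,0.0164,-0.002,0.0078,-0.064,-0.175,0.083],[0.2,0.0245,-0.002,0.0122,-0.09,-0.262,0.128],[0.2,0.0324,-0.0013,0.017,-0.112,-0.349,0.176],[0.2,0.0402,0,0.022,-0.13,-0.435,0.226]]' 25
python3 - <<'E'
from plan import *
s=env.observe();R=np.array(s["tool_rot"])
y=R[:,1];h=np.degrees(np.arctan2(y[0],-y[1]));print(np.round(s["position"],4),np.round(s["ft_force"],1),h,y)
plan((.5095,.1297),h,R,np.array(s["position"]),[5]*5,[0]*5)
E
```

```text
time_s: 5.75
position: [0.5011, 0.1223, 0.1059]
tool_rot: [[0.665, 0.724, 0.184], [0.702, -0.69, 0.178], [0.256, 0.011, -0.967]]
ft_force: [-0.7, -0.2, -4.6]
grip_width: 0.0357
gripper_force: 25.7
[0.5011 0.1223 0.1059] [-0.7 -0.2 -4.6] 46.3704004055994 [ 0.72376895 -0.68994919  0.01134117]
[0.0092, 0.0, 0.0016] [0.0, -0.087, -0.001]
[0.0183, 0.0, 0.0036] [0.001, -0.175, -0.002]
[0.0274, 0.0, 0.0059] [0.001, -0.262, -0.003]
[0.0363, 0.0, 0.0085] [0.001, -0.349, -0.004]
[0.0452, 0.0, 0.0115] [0.001, -0.436, -0.005]
end centre [0.5276 0.1486] head 46.4 lean -10.2
```

```bash
python3 -m pendant '[[0.2,0.0088,0,0.003,0.006,-0.087,0],[0.2,0.018,0,0.005,0.012,-0.175,-0.002],[0.2,0.027,0,0.0074,0.012,-0.262,-0.003]]' 25
python3 - <<'E'
from plan import *
s=env.observe();R=np.array(s["tool_rot"])
y=R[:,1];h=np.degrees(np.arctan2(y[0],-y[1]));print(np.round(s["position"],4),np.round(s["ft_force"],1),np.round(s["wrist_torque"],2),h,y)
c=np.array([.5095,.1297])+.0157*np.array([np.cos(.808),np.sin(.808)]);print(c)
plan(c,h,R,np.array(s["position"]),[5]*5,[1,2,3,3,3])
E
```

```text
time_s: 6.12
position: [0.5212, 0.1423, 0.1065]
tool_rot: [[0.686, 0.728, -0.001], [0.728, -0.686, -0.002], [-0.002, 0.001, -1.0]]
ft_force: [-1.2, -0.4, 1.1]
grip_width: 0.0356
gripper_force: 26.5
[0.5212 0.1423 0.1065] [-1.2 -0.4  1.1] [-0.01  0.27  0.  ] 46.71701096713911 [ 0.72797587 -0.68560181  0.00113693]
[0.52034785 0.14104964]
[0.0093, -0.0001, 0.0003] [-0.0, -0.087, -0.018]
[0.0185, -0.0006, 0.0009] [-0.002, -0.174, -0.052]
[0.0276, -0.0018, 0.0019] [-0.009, -0.262, -0.105]
[0.0365, -0.0037, 0.0032] [-0.021, -0.349, -0.156]
[0.0451, -0.0063, 0.0049] [-0.037, -0.435, -0.207]
end centre [0.5365 0.1616] head 58.7 lean -25.1
```

```bash
python3 -m pendant '[[0.2,0.0093,0,0.0004,0,-0.087,-0.018],[0.2,0.0185,-0.0006,0.0011,-0.002,-0.174,-0.052],[0.2,0.0276,-0.0018,0.0022,-0.009,-0.262,-0.105],[0.2,0.0365,-0.0037,0.0036,-0.021,-0.349,-0.156],[0.2,0.0451,-0.0063,0.0054,-0.037,-0.435,-0.207]]' 25
python3 - <<'E'
from plan import *
s=env.observe();R=np.array(s["tool_rot"])
y=R[:,1];h=np.degrees(np.arctan2(y[0],-y[1]));print(np.round(s["position"],4),np.round(s["ft_force"],1),np.round(s["wrist_torque"],2),h,y)
from fit import *
V=[]
for c in ["side","top"]:
    im=env.get_image(c); cv2.imwrite(f"pics/{c}3.png",im["image"])
E
```

```text
time_s: 6.75
position: [0.5474, 0.1792, 0.1011]
tool_rot: [[0.467, 0.855, -0.227], [0.775, -0.519, -0.36], [-0.425, -0.008, -0.905]]
ft_force: [-1.1, -3.2, 0.4]
grip_width: 0.0355
gripper_force: 26.3
[0.5474 0.1792 0.1011] [-1.1 -3.2  0.4] [-0.71 -0.    0.04] 58.72715464090004 [ 0.8546799  -0.51909888 -0.00765688]
```

```bash
python3 -m pendant '[[0.5,0,0,0,0,0,0],[0.7,0,0,0,0,0,0],[1,0,0,0,0,0,0],[1,0,0,-0.03,0,0,0],[1,0,0,-0.07,0,0,0]]' && python3 -m pendant '[[1,-0.02,0,-0.02,0,0.17,0],[1,-0.05,0,-0.025,0,0.34,0],[1,-0.075,0,-0.025,0,0.5,0],[1,-0.1,0,-0.02,0,0.67,0],[1,-0.12,0,-0.01,0,0.8,0]]'
python3 - <<'E'
from fit import *
im=env.get_image("wrist");cv2.imwrite("pics/w3.png",im["image"]);np.savez("w3.npz",**im)
r=env.trace("wrist","pulley");print([(a["bbox"],a["conf"]) for a in r])
fit([(im,r[0]["mask"].astype(float))],(.5365,.1616),[1.02])
for t,z in [("pulley_hole",.09),("bay_sill",.005),("bay_edge",.15),("bay_stop",.075),("bay",0)]:
    print(t,[(np.round(a["centre"]).tolist(),round(a["conf"],2),np.round(atz(im,a["centre"],z),3).tolist()) for a in env.tip_of("wrist",t)[:2]])
E
```

```text
time_s: 7.48
position: [0.5626, 0.2046, 0.164]
tool_rot: [[0.468, 0.854, -0.228], [0.776, -0.52, -0.356], [-0.423, -0.011, -0.906]]
ft_force: [0.8, -0.4, -0.4]
grip_width: 0.0852
gripper_force: 0.0
time_s: 8.1
position: [0.5084, 0.1141, 0.2245]
tool_rot: [[0.488, 0.854, 0.183], [0.795, -0.521, 0.312], [0.362, -0.006, -0.932]]
ft_force: [0.6, 0.7, -0.6]
grip_width: 0.0856
gripper_force: 0.0
[([315.1, 188.1, 40.8, 121.1], 0.92), ([498.3, 197.6, 149.9, 61.3], 0.33)]
[0.537  0.1632 1.0254] 58.8 0.022
pulley_hole [([316.0, 146.0], 0.96, [0.558, 0.195, 0.09])]
bay_sill [([305.0, 103.0], 0.55, [0.586, 0.266, 0.005])]
bay_edge [([301.0, 56.0], 0.82, [0.577, 0.247, 0.15])]
bay_stop []
bay []
```

View pics/w3.png

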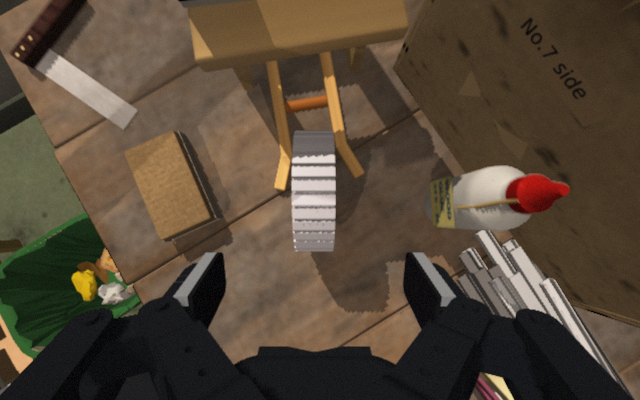

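The pulley stands at (314,190). The kerb tips are at (280,188) and (358,175), the sill at (307,102), and the shelf edge above that.

```bash
python3 - <<'E'
from h import *
im=np.load("w3.npz")
A=lambda p,z:atz(im,p,z)[:2]
t=(A((280,188),.01)+A((358,175),.01))/2; s=A((306.5,102),.004); s2=(A((285,104),.004)+A((328,100),.004))/2
e=(A((196,68),.15)+A((408,33),.15))/2; ev=A((408,33),.15)-A((196,68),.15)
print("tips",t,"sill",s,s2,"edge",e,"edge len",np.linalg.norm(ev),"edge head",np.degrees(np.arctan2(ev[0],-ev[1])))
d=s2-t;H=np.arctan2(d[1],d[0]);print("heading",np.degrees(H),"len",np.linalg.norm(d))
f=np.array([np.cos(H),np.sin(H)]);n=np.array([-f[1],f[0]]);o=s2+.0275*f
p=np.array([.537,.1632])-o;print("origin",o,"pulley bay",p@f,p@n)
E
python3 goto.py .485 .078 .14 59 55;python3 goto.py .510 .109 .092 59 50
```

```text
tips [0.54979695 0.17402936] sill [0.58847584 0.26669285] [0.58847722 0.26669218] edge [0.57974916 0.24974691] edge len 0.1609372167902219 edge head 68.17289720738084
heading 67.34286438976453 len 0.10041195906187357
origin [0.59907065 0.29206991] pulley bay -0.14283516426682724 0.007637724757145801
now [0.5093 0.1157 0.2235] F [-0.3  0.5  0.3] t 8.45
shift [-0.0717 -0.0005  0.062 ] turn [-0.0046  0.5956 -0.0087]
now [0.5093 0.1157 0.2235] F [-0.3  0.5  0.3] t 8.45
shift [-0.0519  0.0052  0.1209] turn [-0.0049  0.5084 -0.0084]
```

```bash
python3 -m pendant '[[1,-0.02,0,0.01,0,0.13,0],[1,-0.037,0,0.023,0,0.26,0],[1,-0.053,0,0.04,0,0.38,0],[1,-0.07,0,0.058,-0.005,0.508,-0.008],[1,-0.07,0,0.058,-0.005,0.508,-0.008]]'; python3 goto.py .5179 .1317 .0909 58.8 50
```

```text
time_s: 9.07
position: [0.4847, 0.0769, 0.1424]
tool_rot: [[0.338, 0.856, 0.392], [0.548, -0.518, 0.657], [0.765, -0.007, -0.644]]
ft_force: [0.8, 0.0, 0.7]
grip_width: 0.0853
gripper_force: 0.0
now [0.4847 0.0769 0.1424] F [0.8 0.  0.7] t 9.075
shift [0.0018 0.0004 0.0822] turn [-0.0048  0.001  -0.0048]
```

```bash
python3 -m pendant '[[1,0.002,0,0.025,-0.005,0,-0.005],[1,0.002,0,0.05,-0.005,0,-0.005],[1,0.002,0,0.07,-0.005,0,-0.005],[1,0.002,0,0.082,-0.005,0,-0.005],[0.6,0.002,0,0.082,-0.005,0,-0.005]]' 25 && python3 -m pendant '[[0.48,0,0,0,0,0,0],[0.4,0,0,0,0,0,0],[0.3,0,0,0,0,0,0],[0.2,0,0,0,0,0,0],[0.2,0,0,0,0,0,0]]' 25
python3 - <<'E'
from plan import *
s=env.observe();R=np.array(s["tool_rot"])
y=R[:,1];h=np.degrees(np.arctan2(y[0],-y[1]));print(np.round(s["position"],4),np.round(s["ft_force"],1),h,y)
plan((.537,.1632),h,R,np.array(s["position"]),[5]*5,[0,0,0,1,1])
E
```

```text
time_s: 9.7
position: [0.5184, 0.1332, 0.0934]
tool_rot: [[0.327, 0.857, 0.398], [0.554, -0.515, 0.654], [0.766, 0.007, -0.643]]
ft_force: [0.1, -0.1, 0.0]
grip_width: 0.0697
gripper_force: 0.0
time_s: 10.32
position: [0.5182, 0.1319, 0.0936]
tool_rot: [[0.328, 0.856, 0.4], [0.552, -0.517, 0.654], [0.767, 0.007, -0.642]]
ft_force: [-3.6, -2.0, 7.3]
grip_width: 0.0353
gripper_force: 26.7
[0.5182 0.1319 0.0936] [-3.6 -2.   7.3] 58.850003427722356 [ 0.8557957  -0.51726803  0.00689239]
[0.0077, 0.0, 0.0044] [0.0, -0.087, -0.0]
[0.0153, 0.0, 0.0092] [0.001, -0.175, -0.001]
[0.0228, 0.0001, 0.0143] [0.001, -0.262, -0.001]
[0.0303, 0.0005, 0.0199] [0.014, -0.349, -0.014]
[0.0375, 0.0006, 0.0257] [0.025, -0.436, -0.029]
end centre [0.5504 0.1857] head 60.9 lean 25.1
```

```bash
python3 -m pendant '[[0.2,0.0076,0,0.0045,0.002,-0.087,0],[0.2,0.015,0,0.0095,0.005,-0.175,0],[0.2,0.0223,0,0.0147,0.007,-0.262,-0.001],[0.2,0.0296,0.0005,0.0205,0.02,-0.349,-0.014],[0.2,0.0367,0.0006,0.0264,0.031,-0.436,-0.029]]' 25
python3 - <<'E'
from plan import *
s=env.observe();R=np.array(s["tool_rot"])
y=R[:,1];h=np.degrees(np.arctan2(y[0],-y[1]));print(np.round(s["position"],4),np.round(s["ft_force"],1),h,y)
plan((.5504,.1857),h,R,np.array(s["position"]),[5]*5,[1.5,1.5,1.5,1.5,1])
E
```

```text
time_s: 10.95
position: [0.542, 0.169, 0.1053]
tool_rot: [[0.436, 0.876, 0.204], [0.795, -0.482, 0.368], [0.421, 0.002, -0.907]]
ft_force: [-2.3, 0.0, 3.5]
grip_width: 0.0354
gripper_force: 26.2
[0.542  0.169  0.1053] [-2.3  0.   3.5] 61.19842595813586 [ 0.87629193 -0.48177691  0.00186011]
[0.009, 0.0004, 0.0026] [0.011, -0.087, -0.024]
[0.018, 0.0004, 0.0055] [0.02, -0.174, -0.049]
[0.0269, 0.0, 0.0088] [0.027, -0.262, -0.074]
[0.0357, -0.0007, 0.0125] [0.031, -0.349, -0.1]
[0.0443, -0.0017, 0.0165] [0.032, -0.436, -0.119]
end centre [0.5615 0.2094] head 68.2 lean -0.1
```

```bash
python3 -m pendant '[[0.2,0.009,0.0004,0.0026,0.011,-0.087,-0.024],[0.2,0.018,0.0004,0.0055,0.02,-0.174,-0.055],[0.2,0.0269,0,0.0088,0.027,-0.262,-0.09]]' 25 && python3 -m pendant '[[0.5,0,0,0,0,0,0],[0.7,0,0,0,0,0,0],[1,0,0,0,0,0,0],[1,0,0,-0.03,0,0,0],[1,-0.01,0,-0.075,0,0,0]]' && python3 -m pendant '[[1,-0.03,0,-0.01,0,0.1,0],[1,-0.06,0,-0.01,0,0.2,0],[1,-0.08,0,-0.01,0,0.3,0],[1,-0.1,0,-0.005,0,0.35,0],[1,-0.1,0,-0.005,0,0.35,0]]'
python3 - <<'E'
from fit import *
im=env.get_image("wrist");cv2.imwrite("pics/w4.png",im["image"]);np.savez("w4.npz",**im)
r=env.trace("wrist","pulley");print([(a["bbox"],a["conf"]) for a in r])
fit([(im,r[0]["mask"].astype(float))],(.5585,.199),[1.15])
E
```

```text
time_s: 11.32
position: [0.5553, 0.1938, 0.1084]
tool_rot: [[0.391, 0.918, 0.07], [0.904, -0.397, 0.156], [0.171, 0.003, -0.985]]
ft_force: [-1.0, 0.6, -1.1]
grip_width: 0.0356
gripper_force: 25.8
time_s: 11.95
position: [0.545, 0.1726, 0.1795]
tool_rot: [[0.391, 0.918, 0.067], [0.904, -0.397, 0.159], [0.173, -0.002, -0.985]]
ft_force: [-0.0, -0.3, 0.3]
grip_width: 0.0853
gripper_force: 0.0
time_s: 12.58
position: [0.5057, 0.0803, 0.1667]
tool_rot: [[0.347, 0.916, 0.2], [0.793, -0.401, 0.459], [0.501, -0.001, -0.866]]
ft_force: [0.7, 0.6, -0.3]
grip_width: 0.0853
gripper_force: 0.0
[([316.5, 82.5, 49.0, 144.6], 0.64)]
[0.5726 0.2333 1.1594] 66.4 0.036
```

View pics/w4.png

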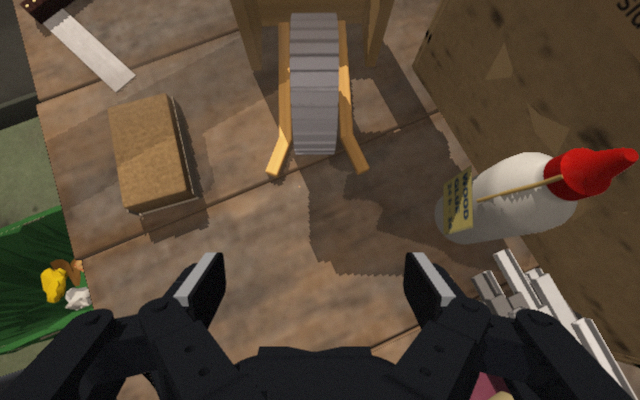

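The pulley coasted about 35 mm after release. It now stands straight between the kerbs at (316,82), just before the sill. I shut the fingers, lean back 30° and push low from behind.

```bash
python3 goto.py .5337 .1352 .0323 67 30;python3 goto.py .5337 .1352 .1323 67 30
```

```text
now [0.5064 0.0817 0.1676] F [-0.8  0.7  0.7] t 12.675
shift [-0.0158  0.0035  0.1471] turn [ 0.005  -0.0004 -0.0062]
now [0.5064 0.0817 0.1676] F [-0.8  0.7  0.7] t 12.675
shift [0.0342 0.0037 0.0605] turn [ 0.005  -0.0004 -0.0062]
```

```bash
python3 -m pendant '[[0,-0.016,0.0035,0.01,0.005,0,-0.006],[0,-0.016,0.0035,0.04,0.005,0,-0.006],[0,-0.016,0.0035,0.08,0.005,0,-0.006],[0,-0.016,0.0035,0.12,0.005,0,-0.006],[0,-0.016,0.0035,0.147,0.005,0,-0.006]]' 30 && python3 -m pendant '[[0,0,0,0,0,0,0],[0,0,0,0,0,0,0],[0,0,0,0,0,0,0]]'
python3 goto.py .5491 .1721 .0323 67 30; python3 goto.py .5741 .2320 .0323 67 30
python3 - <<'E'
from fit import *
im=env.get_image("wrist");cv2.imwrite("pics/w5.png",im["image"])
r=env.trace("wrist","pulley");print([(a["bbox"],a["conf"]) for a in r])
fit([(im,r[0]["mask"].astype(float))],(.5726,.233),[1.15])
E
```

```text
time_s: 13.3
position: [0.5335, 0.1371, 0.031]
tool_rot: [[0.336, 0.922, 0.194], [0.798, -0.388, 0.461], [0.5, -0.001, -0.866]]
ft_force: [1.2, -0.3, -1.0]
grip_width: 0.0
gripper_force: 0.0
time_s: 13.68
position: [0.5338, 0.135, 0.0332]
tool_rot: [[0.337, 0.921, 0.197], [0.797, -0.39, 0.461], [0.501, 0.002, -0.865]]
ft_force: [0.9, -0.4, -0.6]
grip_width: -0.0001
gripper_force: 0.0
now [0.5338 0.135  0.0332] F [ 0.9 -0.4 -0.6] t 13.675
shift [ 0.0343 -0.0004  0.0209] turn [ 0.0011 -0.0012  0.0015]
now [0.5338 0.135  0.0332] F [ 0.9 -0.4 -0.6] t 13.675
shift [ 0.0905 -0.0007  0.0534] turn [ 0.0011 -0.0012  0.0015]
[([305.8, 101.5, 146.4, 202.9], 0.97)]
[0.5654 0.2178 1.1673] 66.9 0.018
```

View pics/w5.png

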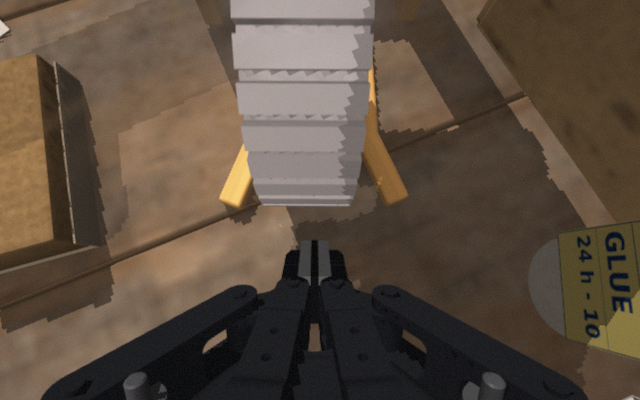

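The shut fingers (315,265) sit squarely behind the pulley's rim (306,200), with both inside the kerbs. I push forward slowly.

```bash
python3 -m pendant '[[0,0.007,-0.001,0.004,0,0,0],[0,0.014,-0.002,0.008,0,0,0],[0,0.0208,-0.002,0.012,0,0,0],[0,0.026,-0.002,0.015,0,0,0],[0,0.0312,-0.002,0.018,0,0,0]]' && python3 -m pendant '[[0,0.0043,0,0.0025,0,0,0],[0,0.0087,0,0.005,0,0,0],[0,0.013,0,0.0075,0,0,0],[0,0.0173,0,0.01,0,0,0],[0,0.0217,0,0.0125,0,0,0]]'
python3 - <<'E'
from fit import *
for c in ["side","top"]:
    im=env.get_image(c);cv2.imwrite(f"pics/{c}5.png",im["image"])
    print(c,[(a["centre"],a["conf"],np.round(atz(im,a["centre"],.06),3)) for a in env.tip_of(c,"pulley")])
im=env.get_image("wrist");cv2.imwrite("pics/w6.png",im["image"])
r=env.trace("wrist","pulley");print([(a["bbox"],a["conf"]) for a in r])
if r: fit([(im,r[0]["mask"].astype(float))],(.5726,.233),[1.15])
p=np.array(env.observe()["position"][:2])-[.599,.292];print("tcp bay",p@[.385,.923],p@[-.923,.385])
E
```

```text
time_s: 14.4
position: [0.5456, 0.1697, 0.032]
tool_rot: [[0.337, 0.921, 0.195], [0.797, -0.39, 0.461], [0.501, -0.0, -0.866]]
ft_force: [0.0, 0.2, -0.6]
grip_width: 0.0004
gripper_force: 0.0
time_s: 15.02
position: [0.5553, 0.1924, 0.0321]
tool_rot: [[0.338, 0.921, 0.195], [0.797, -0.39, 0.461], [0.5, -0.0, -0.866]]
ft_force: [-0.9, -1.8, -0.1]
grip_width: -0.0004
gripper_force: 1.1
side [([339.0, 164.6], 0.59, array([0.619, 0.494, 0.06 ])), ([341.4, 198.1], 0.55, array([0.586, 0.244, 0.06 ]))]
top [([292.7, 197.9], 0.87, array([0.591, 0.249, 0.06 ])), ([216.5, 219.9], 0.73, array([0.62 , 0.482, 0.06 ]))]
[([319.4, 134.1, 167.7, 268.2], 0.61)]
[0.5809 0.2515 1.1455] 65.6 0.052
tcp bay -0.10880506925264886 0.002113568867566444
```

```bash
python3 -m pendant '[[0,0.0043,0,0.0025,0,0,0],[0,0.0087,0,0.005,0,0,0],[0,0.013,0,0.0075,0,0,0],[0,0.0173,0,0.01,0,0,0],[0,0.0217,0,0.0125,0,0,0]]' && python3 -m pendant '[[0,0.0035,0,0.002,0,0,0],[0,0.007,0,0.004,0,0,0],[0,0.0104,0,0.006,0,0,0],[0,0.013,0,0.0075,0,0,0],[0,0.013,0,0.0075,0,0,0]]'
python3 - <<'E'
from fit import *
for c in ["side","top"]:
    im=env.get_image(c);cv2.imwrite(f"pics/{c}6.png",im["image"])
    print(c,[(a["centre"],a["conf"],np.round(atz(im,a["centre"],.06),3)) for a in env.tip_of(c,"pulley")])
im=env.get_image("wrist");cv2.imwrite("pics/w7.png",im["image"])
r=env.trace("wrist","pulley");print([(a["bbox"],a["conf"]) for a in r])
if r: fit([(im,r[0]["mask"].astype(float))],(.595,.285),[1.15])
p=np.array(env.observe()["position"][:2])-[.599,.292];print("tcp bay",p@[.385,.923],p@[-.923,.385])
E
```

```text
time_s: 15.95
position: [0.5651, 0.2158, 0.0322]
tool_rot: [[0.337, 0.921, 0.195], [0.797, -0.39, 0.461], [0.501, -0.0, -0.866]]
ft_force: [-0.3, 0.0, 0.2]
grip_width: 0.0001
gripper_force: 0.0
time_s: 16.58
position: [0.5709, 0.2294, 0.0322]
tool_rot: [[0.337, 0.921, 0.195], [0.797, -0.39, 0.461], [0.501, -0.0, -0.866]]
ft_force: [0.1, -0.3, -0.5]
grip_width: -0.0002
gripper_force: 0.0
side [([341.3, 189.7], 0.66, array([0.595, 0.299, 0.06 ]))]
top [([278.1, 200.1], 0.75, array([0.603, 0.292, 0.06 ])), ([212.1, 220.9], 0.72, array([0.622, 0.495, 0.06 ])), ([318.6, 260.6], 0.64, array([0.369, 0.269, 0.06 ]))]
[([316.5, 129.1, 157.3, 258.1], 0.92)]
[0.5973 0.2919 1.2048] 69.0 0.365
tcp bay -0.06892144220908557 0.0017559632284489836
```

View pics/w7.png

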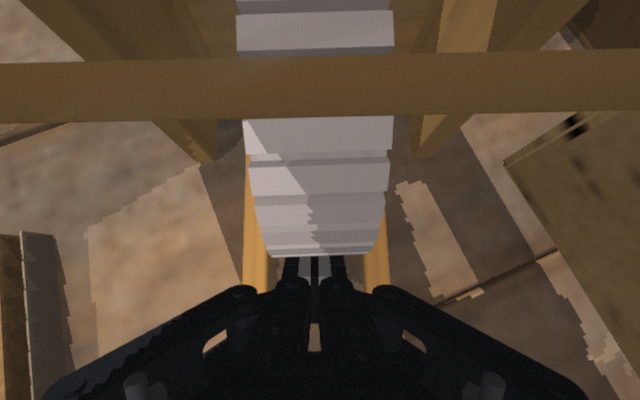

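The pulley is upright under the shelf, straight between the kerbs, with no force on the fingers. The estimates put its centre at about bay x = 0. I back off and check it at rest.

```bash
python3 -m pendant '[[0,-0.01,0,-0.02,0,0,0],[0,-0.02,0,-0.06,0,0,0],[0,-0.02,0,-0.11,0,0,0],[0,-0.02,0,-0.15,0,0,0],[0,-0.02,0,-0.15,0,0,0]]'
python3 - <<'E'
from fit import *
C=[]
for c in ["side","top"]:
    im=env.get_image(c);C.append(im["image"][130:260,240:400])
    r=[a for a in env.tip_of(c,"pulley") if 260<a["centre"][0]<350]
    print(c,[(a["centre"],a["conf"],np.round(atz(im,a["centre"],.06),3)) for a in r])
cv2.imwrite("pics/end.png",cv2.resize(np.hstack(C),None,fx=2.5,fy=2.5,interpolation=cv2.INTER_CUBIC))
im=env.get_image("wrist");cv2.imwrite("pics/w8.png",im["image"])
print([(a["centre"],a["conf"],np.round(atz(im,a["centre"],.06),3)) for a in env.tip_of("wrist","pulley")],[(a["centre"],np.round(atz(im,a["centre"],.005),3)) for a in env.tip_of("wrist","bay_sill")])
E
```

```text
time_s: 17.5
position: [0.5353, 0.1422, 0.1549]
tool_rot: [[0.337, 0.92, 0.201], [0.797, -0.392, 0.46], [0.502, 0.005, -0.865]]
ft_force: [-0.7, -0.5, 0.0]
grip_width: 0.0004
gripper_force: 0.0
side [([344.3, 189.2], 0.8, array([0.605, 0.301, 0.06 ]))]
top [([277.0, 200.1], 0.64, array([0.605, 0.295, 0.06 ]))]
[([317.2, 81.4], 0.83, array([0.601, 0.295, 0.06 ]))] [([143.0, 215.5], array([0.402, 0.26 , 0.005]))]
```

View pics/end.png

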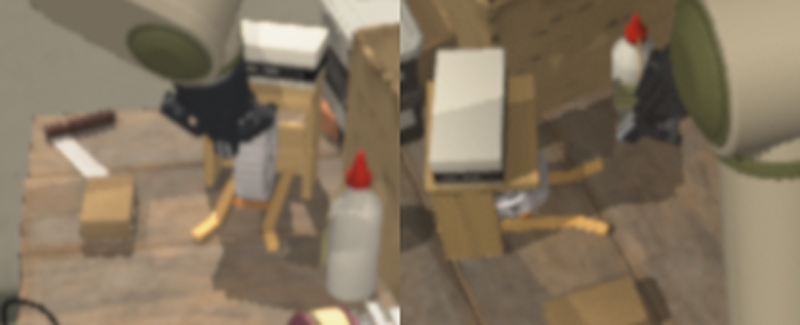

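View pics/w8.png

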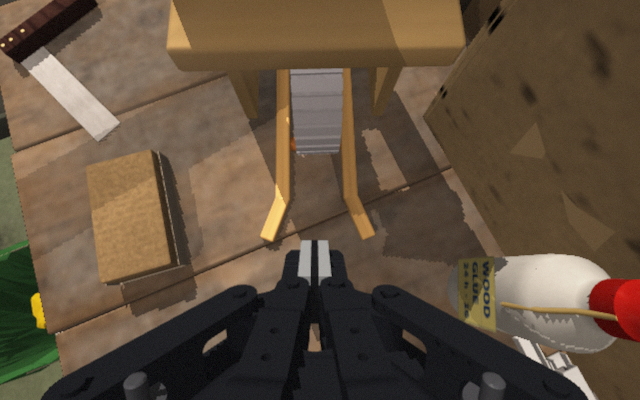

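The end pictures show the pulley upright between the kerbs at wrist (318,110). Its centre is at bay x ≈ 0–5 mm, past the sill at (293,145). The bystanders look undisturbed and the hand is clear.

```bash
python3 -c "
from rig import env
print(env.close_job())"
```

```text
the job is handed in; nothing more can be done
None
```

I rolled the pulley over the sill and handed the job in. It stands upright between sill and stop, centred within about 5 mm of the parked position by the cameras. It coasted about 35 mm by itself after one release, and one wrist reading in the first stroke suggested it was briefly lifted about 1 mm.

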